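Clamp the storage box with the knob under the board and slide its lid open

TASK

Turn the lever knob under the raised teak board clockwise until the jaw holds the clear storage box firmly against the fence, without crushing the thin plastic (feel for it; work the jaw only through the knob). Then, with the box clamped, push its lid by the blue tab fully open towards the far side, and let go, leaving the box clamped in its place and the bowls, plate and tongs undisturbed.

Things in the scene. Friction and masses are not known exactly. Their poses are not given: they have to be found in the camera images.
- stand: Raised teak cutting board, fixed, 170 (x) x 380 (y) mm, top 140 mm above the work surface, 18 mm thick, on two end panels. Origin on the work surface under its middle; z up, its front edge (85 mm to -x) is the one the knob sticks out from. The clamping direction is its +y, towards an aluminium fence block 110 mm long and 32 mm high that is bolted to the board at a different place each time.
- knob (a joint): Knob angle, rad, 0 to 1.6; grows clockwise from above, closing the jaw 25 mm per rad. Stiff: 5 to 6.5 N sideways at the post turns it free, 1 N more while the jaw pushes the loose box along, then 1 N more per 4 N of squeeze. It stays where left, holding up to about 20 N of squeeze. Starts at 0 to 0.3; the box gets tight against the fence somewhere between 0.75 and 1.35.
- knob_axis (a point): On the knob's vertical turning axis, 100 mm above the work surface, 30 mm behind the board's front edge. The black disc knob is 80 mm across and hangs under the board (88 to 112 mm above the work surface); its rim pokes out of the front. A steel arm 18 mm wide (95 to 105 mm high) runs out from it to the red post.
- knob_post (a point): Middle of the top of the red upright round post at the end of the knob's arm, 100 mm from the axis, standing clear in front of the board; 18 mm diameter, top 168 mm above the work surface, free below that down to the arm at 105 mm. At knob angle a the post lies, seen from the axis, in the stand's direction -x turned by (0.8 - a) rad anticlockwise from above, so it moves towards the stand's +y as it closes. It can be gripped or pushed from above; the post may turn in the grip.
- jaw_face (a point): Middle of the face of the sliding aluminium jaw on the board (80 mm long, 28 mm high), facing the stand's +y; which is a sprung plate of slick white nylon; driven by the knob through that stiff spring, so that once the box is tight against the fence the squeeze grows fast: some 3 to 4 N for every 0.01 rad of knob (1 mm at the post).
- box: Loose clear plastic storage box, 110 (x) x 80 (y, across the clamp) x 55 mm high, 0.5 kg, between jaw and fence with some slack, a little askew. Origin at the middle of its underside; the lid opens towards its +x. It is held firmly from about 8 N of squeeze, and cracks above 30 N.
- lid (a joint): How far the sliding lid is open, m: 0 shut, 0.065 fully open (a stop). It runs in grooved rails and takes about 5 N to slide, enough to drag the box along if it is not clamped.
- lid_tab (a point): Middle of the top of the blue upright tab on the lid: 8 mm thick (x), 44 mm wide (y), standing 20 mm above the lid; its top is 72 mm above the box's underside. It can be pushed along the box's +x.
- bowl_a: Blue melamine bowl, 120 mm across, 50 mm high, origin under its middle. Leave alone.
- bowl_b: A second such bowl. Leave alone.
- plate: Wide aluminium plate, 230 mm across, 18 mm high, origin under its middle. Leave alone.
- tongs: Stainless tongs, about 220 mm long, 20 mm high, lying flat, origin at the middle. Leave alone.
- jaw: The sliding jaw itself; origin at the foot of its face.

How it is judged:
By the outcome, as a careful person would: the job done as asked, in the order asked, and still so for the second after the job is handed in, with the robot touching nothing.
It also fails if it takes over 72 s, if anything falls off the work surface, if the arm or the gripper's body presses on something with over 40 N, if the wrist force passes 120 N, or if a joint passes its speed limit or range.

ROBOT

A 6-joint arm with a two-finger parallel gripper is mounted at the origin on the work surface. World frame = base frame: x ahead of the robot, y to its left, z up, the work surface at z = 0. Lengths are in m, angles in degrees, forces in N, time in s.
With the tool pointing down it reaches from about 0.35 to 1 m from the base axis. Payload 7.1 kg.
Tool frame: the origin (TCP) lies midway between the tips of the shut fingers; the grasp point (between the pads) lies 19 mm behind it; z points along the fingers, x is the direction in which the jaws open and shut, and the axes are right-handed (so a half turn about z gives the same grasp; the last joint's range is limited). The gripper opens to 85 mm and grips with 20 to 120 N. Pads are 22 mm wide; open, the fingers measure 114 mm over their backs; the gripper's body (76 mm by 85 mm) begins 54 mm behind the grasp point. The pads swing forward as they close: fully open they stand 13 mm farther back than shut.
Start: joints at [70.187, 24.242, 93.386, -0, 62.372, -1.089], TCP at [0.201, 0.592, 0.231] pointing down, gripper open.
Joint ranges: [-172.04, 172.04], [-51.8, 120.97], [4.93, 147.93], [-75.15, 255.16], [6.16, 154.13], [-145.62, 145.62]. Speed limits (degrees/s): [136.94, 136.94, 172.46, 180, 180, 180].

INTERFACE

Orientations are given as a 3x3 rotation matrix whose columns are the frame's x, y, z axes.
In Python, from cell import bot, eyes gives the robot as it stands.
- The arm moves only by the shell command python3 -m creep 'ROWS' [FORCE]. ROWS is JSON, one flat list of numbers, 5 for each row, row after row: the closure in counts, from 0 (fully open) to 255 (shut), then the shift along the tool's x, y, z in cm, then the turn about the tool's z in degrees. In form: [gripper, dx, dy, dz, yaw, gripper, dx, dy, dz, yaw, ...]. A call has 1 to 10 rows; each row shifts and turns the commanded pose from where the row before left it, along the tool's axes as they then stand; what a row does not reach is not made up. A row lasts 1/10 s, in which the tool goes at most 50 mm and 8.59 degrees, less where a joint would pass 70% of its speed; a pose out of reach is approached as far as the arm can. A call is refused whole if a number of a shift passes 5 or a number of a turn 8.59, either way. A call with a gripper value outside its range is refused whole. The fingers move at their own pace and stop on an object; FORCE is the grip in N (left out, the last holds). Time passes only in rows, so rows that do not move let the fingers close. It gives the time, the measured TCP pose, the force and the opening at its end, in the units of the state.
- bot.sense(): the state, without advancing time (a new reading comes with each control period).
- eyes.capture(name): name is "scene" or "top" or "wrist"; returns a dict with "frame" (420x560x3 uint8, red, green, blue), "K" (3x3 intrinsics, pixels), "distortion" ([k1, k2, p1, p2, k3] as OpenCV has them; the pictures are not rectified), "pose" (4x4, takes a point from camera to world coordinates); the wrist camera has in their place "tool_from_camera" (4x4, takes a point from camera to tool coordinates, whose origin is the TCP and whose axes are the tool frame's). Camera axes: x right, y down, z forward; pixel columns grow to the right and rows downward; lengths in m; the calibration is good to about 2 mm. A picture is of the moment at which its call begins: read the wrist's pose just before it. There is no depth.
- bot.hand_in(): hands the job in, once; it reports no verdict.
The state is a dict: "time": time; "joints": joint angles; "dq": joint speeds; "joint_efforts": joint torques, N m; "ee_pos": TCP position; "ee_rot": TCP orientation; "contact_force": force on the tool from outside, world axes, zero at the start; "torque": the same for the moment, N m; "gripper_width": finger opening in m.
Only numpy, scipy, OpenCV 4.12 (cv2) and the standard library are available. Lean on these libraries where they do the work, as an engineer would, in place of code of your own. Each camera call takes 0.05 s, during which the arm holds its last target.

## Working session

There is one attempt and no reset: what is moved stays moved. The work goes in short steps, Python scripts to look and compute and a shell command to move; the robot and the scene stay as the last step left them, time stands still between calls to the robot, and variables do not carry over. Pictures are saved under pics/ and viewed, and the job is handed in when it is done.

```bash
ls; mkdir -p pics
python3 - <<'E'
from cell import bot, eyes
import cv2
s=bot.sense()
for k,v in s.items(): print(k,v)
for n in ["scene","top","wrist"]:
    c=eyes.capture(n)
    cv2.imwrite(f"pics/{n}0.png",c["frame"][:,:,::-1])
    print(n,{k:v for k,v in c.items() if k!="frame"})
E
```

```text
pics
time 0.0
joints [ 7.01889199e+01  2.42860366e+01  9.34312024e+01  1.00348511e-03
  6.23714075e+01 -1.08800415e+00]
dq [ 0.05554238  0.08901983 -0.06018622 -0.11823163 -0.03497858  0.02059795]
joint_efforts [-2.63321439e-03 -5.57387924e+01 -2.81728917e+01 -2.22333924e-04
  7.41330266e-03 -1.53377198e-05]
ee_pos [0.20040336 0.59142951 0.23052977]
ee_rot [[ 3.21001741e-01  9.47078451e-01 -5.38966179e-04]
 [ 9.47077341e-01 -3.21002190e-01 -1.45034454e-03]
 [-1.54659938e-03 -4.48795351e-05 -9.99998803e-01]]
contact_force [ 1.20741055 -1.27167543 -0.8024334 ]
torque [ 0.07044954 -0.00417516  0.06317575]
gripper_width 0.08515956682578392
scene {'K': array([[390.21600619,   0.        , 273.09963827],
       [  0.        , 390.21600619, 213.29779309],
       [  0.        ,   0.        ,   1.        ]]), 'distortion': array([-0.1078005,  0.       ,  0.       ,  0.       ,  0.       ]), 'pose': array([[ 0.64134467,  0.61144195, -0.46348221,  1.03631178],
       [ 0.76718921, -0.50327722,  0.39765909, -0.47923521],
       [ 0.00988541, -0.61061509, -0.79186583,  1.04210813],
       [ 0.    
[... 461 characters left out ...]
54608,  1.3659277 ],
       [ 0.        ,  0.        ,  0.        ,  1.        ]])}
wrist {'K': array([[357.27764798,   0.        , 282.47366916],
       [  0.        , 357.27764798, 208.06994797],
       [  0.        ,   0.        ,   1.        ]]), 'distortion': array([-0.09588094,  0.        ,  0.        ,  0.        ,  0.        ]), 'tool_from_camera': array([[ 9.99999987e-01, -1.46175794e-04, -6.14086314e-05,
        -2.13770835e-04],
       [ 1.57943911e-04,  9.52277205e-01,  3.05234499e-01,
        -7.80170053e-02],
       [ 1.38601447e-05, -3.05234505e-01,  9.52277216e-01,
        -1.42316274e-01],
       [ 0.00000000e+00,  0.00000000e+00,  0.00000000e+00,
         1.00000000e+00]])}
```

View pics/scene0.png

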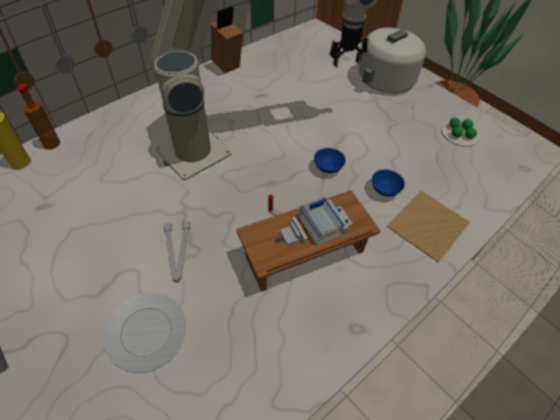

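View pics/top0.png

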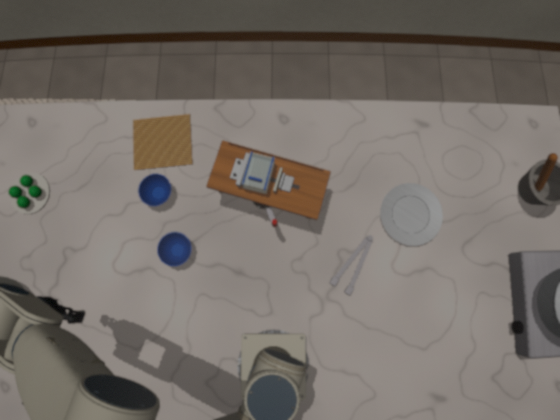

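View pics/wrist0.png

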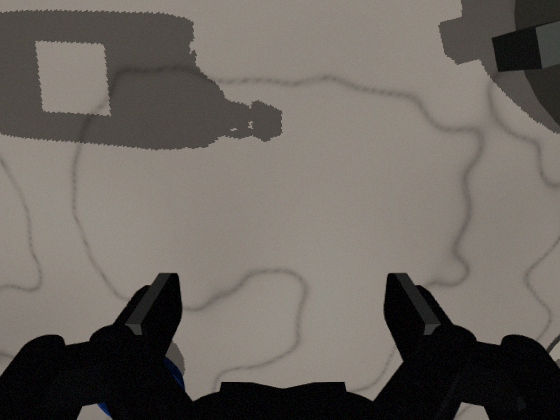

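The scene view has the stand at about (308,235), with the red post at (270,203). In the top view the stand is at (268,180) and the post at (275,222). The bowls are on the robot's side and to the left. I'll enlarge both.

Run:
```python
import cv2
a=cv2.imread("pics/top0.png")[130:250,190:350]; cv2.imwrite("pics/topc.png",cv2.resize(a,(800,600),interpolation=cv2.INTER_CUBIC))
a=cv2.imread("pics/scene0.png")[180:300,230:390]; cv2.imwrite("pics/scenec.png",cv2.resize(a,(800,600),interpolation=cv2.INTER_CUBIC))
```

```text
(no output)
```

View pics/topc.png

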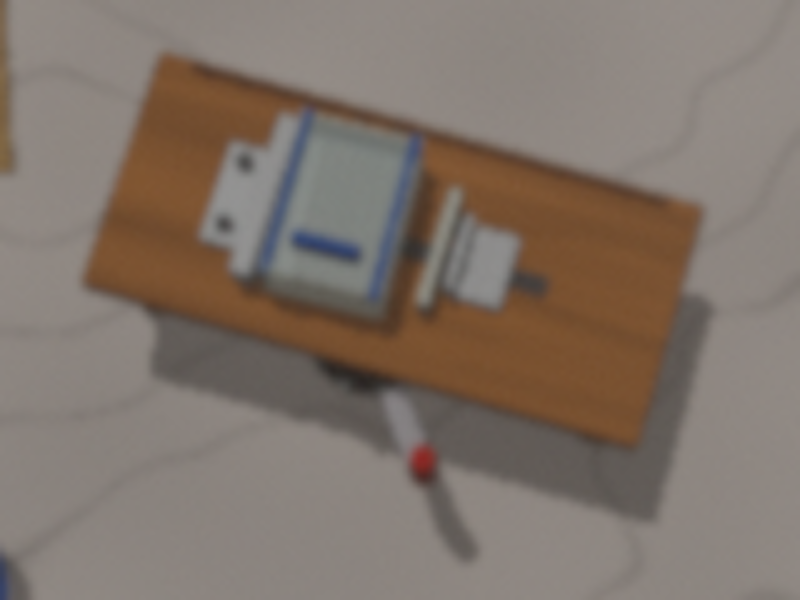

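View pics/scenec.png

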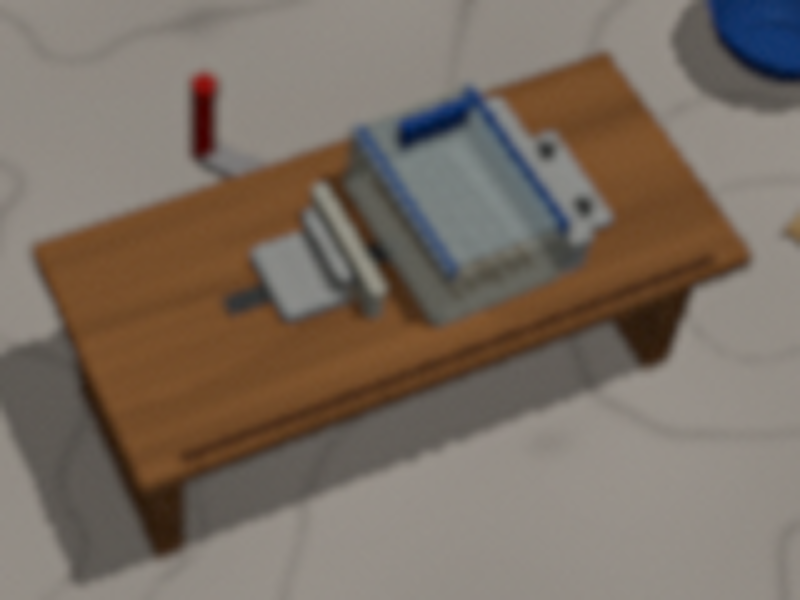

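```bash
cat > h.py <<'E'
import numpy as np, cv2
from cell import bot, eyes
def ray(c,u,v,pose=None):
    p=cv2.undistortPoints(np.array([[[u,v]]],float),c["K"],c["distortion"])[0,0]
    T=c["pose"] if pose is None else pose
    return T[:3,3],T[:3,:3]@np.array([p[0],p[1],1])
def atz(c,u,v,z,pose=None):
    o,d=ray(c,u,v,pose); return o+d*(z-o[2])/d[2]
def wpose(c,s):
    T=np.eye(4);T[:3,:3]=s["ee_rot"];T[:3,3]=s["ee_pos"];return T@c["tool_from_camera"]
def proj(c,P,pose=None):
    T=np.linalg.inv(c["pose"] if pose is None else pose)
    r=cv2.Rodrigues(T[:3,:3])[0]
    return cv2.projectPoints(np.array(P,float).reshape(-1,3),r,T[:3,3],c["K"],c["distortion"])[0].reshape(-1,2)
def tri(*rs):
    A=np.zeros((3,3));b=np.zeros(3)
    for o,d in rs:
        d=d/np.linalg.norm(d);M=np.eye(3)-np.outer(d,d);A+=M;b+=M@o
    return np.linalg.solve(A,b)
E
python3 - <<'E'
from h import *
t=eyes.capture("top");s=eyes.capture("scene")
f=lambda x,y,ox,oy:(ox+(x+.5)/5-.5,oy+(y+.5)/5-.5)
T=lambda x,y:f(x,y,190,130)
S=lambda x,y:f(x,y,230,180)
np.set_printoptions(precision=4,suppress=True)
tc=np.array([atz(t,*T(*p),.14) for p in [(163,55),(703,207),(636,445),(84,287)]])
sc=np.array([atz(s,*S(*p),.14) for p in [(745,262),(150,485),(38,247),(607,55)]])
print(tc);print(sc);m=(tc+sc)/2;print("mid",tc.mean(0),sc.mean(0))
for c in (tc,sc):
    y=(c[0]-c[1]+c[3]-c[2]);x=(c[0]-c[3]+c[1]-c[2]);
    print(np.degrees(np.arctan2(-y[0],y[1])),np.degrees(np.arctan2(x[1],x[0])),np.linalg.norm(y)/2,np.linalg.norm(x)/2)
print("post",atz(t,*T(425,455),.168),atz(s,*S(205,84),.168),tri(ray(t,*T(425,455)),ray(s,*S(205,84))))
print("tab",atz(t,*T(327,242),.212),atz(s,*S(435,115),.212),tri(ray(t,*T(327,242)),ray(s,*S(435,115))))
print(bot.sense()["time"])
E
```

```text
[[ 0.7477  0.1724  0.14  ]
 [ 0.6426 -0.1863  0.14  ]
 [ 0.4839 -0.1393  0.14  ]
 [ 0.5877  0.2192  0.14  ]]
[[ 0.7508  0.1626  0.14  ]
 [ 0.6455 -0.1867  0.14  ]
 [ 0.4868 -0.1407  0.14  ]
 [ 0.5931  0.2157  0.14  ]]
mid [0.6155 0.0165 0.14  ] [0.619  0.0127 0.14  ]
-16.236386878858323 -16.393241943179664 0.37349099784201917 0.16611681928508232
-16.692979485236368 -17.370107435557628 0.3683405848963669 0.16579939474757527
post [ 0.4727 -0.0041  0.168 ] [ 0.4721 -0.0059  0.168 ] [ 0.4723 -0.0049  0.1676]
tab [0.5984 0.0563 0.212 ] [0.598  0.0539 0.212 ] [0.598  0.0555 0.211 ]
0.25
```

```bash
python3 -m creep '[130,-3.3,3.1,0,0,130,-3.3,3.1,0,0,130,-3.3,3.1,0,0,130,-3.3,3.1,0,0,130,-3.3,3.1,0,0,130,-3.3,3.1,0,0,130,-3.3,3.1,0,0,130,-3.3,3.1,0,0,130,-3.3,3.1,0,0,130,-3.3,3.1,0,0]'; python3 -m creep '[130,-3.3,3.1,0,0,130,-3.3,3.1,0,0,130,-3.3,3.1,0,0,130,-3.3,3.1,0,0,130,0,0,0,-8.2,130,0,0,0,-8.2,130,0,0,0,-8.2,130,0,0,0,-8.2,130,0,0,0,-8.2,130,0,0,0,0]'
python3 - <<'E'
from h import *
s=bot.sense();print(s["joints"],s["contact_force"],s["gripper_width"])
R=s["ee_rot"];print(R, "to post",R.T@(np.array([.472,-.005,.231])-s["ee_pos"]))
c=eyes.capture("wrist");cv2.imwrite("pics/w1.png",c["frame"][:,:,::-1])
t=eyes.capture("top");cv2.imwrite("pics/t1.png",t["frame"][:,:,::-1])
E
```

```text
time: 1.25
ee_pos: [0.3887, 0.1782, 0.2316]
ee_rot: [[0.321, 0.947, 0.001], [0.947, -0.321, 0.0], [0.0, 0.001, -1.0]]
contact_force: [-0.2, 1.4, 0.7]
gripper_width: 0.0418
time: 2.25
ee_pos: [0.4633, 0.015, 0.2313]
ee_rot: [[-0.38, 0.925, -0.0], [0.925, 0.38, 0.0], [0.0, -0.0, -1.0]]
contact_force: [-0.7, 0.1, -0.1]
gripper_width: 0.0422
[ 3.85117405e-01  1.05505223e+01  1.13173255e+02  1.97817063e-04
  5.62787778e+01 -1.11959067e+02] [-0.69786195  0.0987776  -0.14568524] 0.042217545857120745
[[-3.80167765e-01  9.24917547e-01 -4.46065945e-05]
 [ 9.24917548e-01  3.80167765e-01  2.57189516e-06]
 [ 1.93367803e-05 -4.02796704e-05 -9.99999999e-01]] to post [-0.02182863  0.00045915  0.00030965]
```

View pics/w1.png

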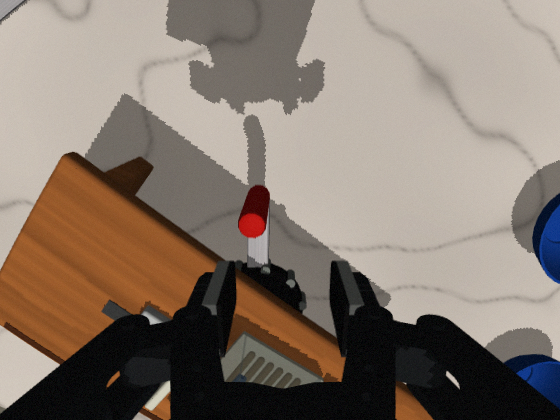

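The wrist view shows the top of the red post at (252,225). Its arm runs straight down the image to the knob, which is along tool y, so the tool is already aligned with the tangent.

Run:
```python
from h import *
s=bot.sense();c=eyes.capture("wrist");W=wpose(c,s)
P=atz(c,252,225,.168,W);print(P,s["ee_rot"].T@(P-s["ee_pos"]))
```

```text
[ 0.46917437 -0.0030877   0.168     ] [-0.01901866 -0.00136223  0.0633441 ]
```

```bash
python3 -m creep '[130,-2.0,-0.1,0,0,130,0,0,0,0,130,0,0,2.5,0,130,0,0,2.5,0,130,0,0,2.5,0,130,0,0,2.5,0,165,0,0,0,0,165,0,0,0,0]'
python3 - <<'E'
from h import *
s=bot.sense();print(s["contact_force"],s["gripper_width"])
t=eyes.capture("top");cv2.imwrite("pics/t2.png",cv2.resize(t["frame"][130:250,190:350,::-1],(800,600),interpolation=cv2.INTER_CUBIC))
t=eyes.capture("wrist");cv2.imwrite("pics/w2.png",t["frame"][:,:,::-1])
E
```

```text
time: 3.2
ee_pos: [0.4698, -0.0036, 0.1315]
ee_rot: [[-0.378, 0.926, -0.001], [0.926, 0.378, 0.0], [0.0, -0.001, -1.0]]
contact_force: [0.3, -0.1, 1.0]
gripper_width: 0.0304
[ 0.32038156 -0.0586067   1.01488502] 0.03038880016960375
```

View pics/w2.png

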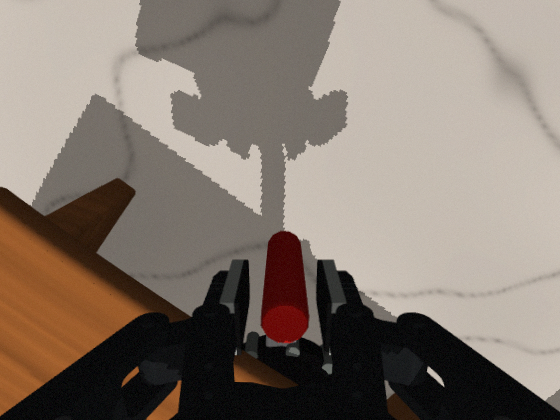

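View pics/t2.png

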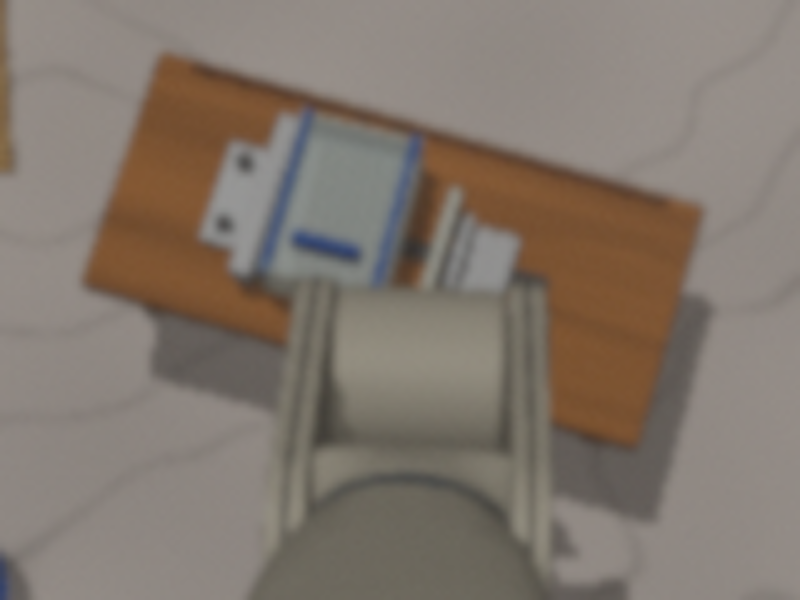

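The post is centred between the pads with nothing touching. I'll push it around the arc by the trailing pad.

```bash
python3 -m creep '[165,0.5,0,0,0,165,0.52,0.02,0,3,165,0.52,0.02,0,3,165,0.52,0.02,0,3,165,0.52,0.02,0,3,165,0.52,0.02,0,3,165,0.52,0.02,0,3,165,0.52,0.02,0,3,165,0,0,0,0,165,0,0,0,0]'
cat > k.py <<'E'
from h import *
s=bot.sense();R=s["ee_rot"];A=np.array([.563,.033])
f=R.T@s["contact_force"]
# contact: post centre = TCP - (w/2-9mm) along tool x
w=s["gripper_width"]; P=s["ee_pos"]-R[:,0]*(w/2-.009)
d=P[:2]-A
ang=np.degrees(np.arctan2(d[1],d[0]))%360
st=-16.4
a=.8-np.radians(ang-(180+st))
print("t",s["time"],"f tool",f.round(2),"w",round(w,4),"post",P.round(4),"r",np.linalg.norm(d).round(4),"a_est",a.round(4),"toolx deg",np.degrees(np.arctan2(R[1,0],R[0,0])).round(2),"tangent",round(ang-90,2))
E
python3 k.py
```

```text
time: 4.3
ee_pos: [0.4612, 0.0366, 0.1319]
ee_rot: [[-0.024, 1.0, 0.001], [1.0, 0.024, 0.0], [0.0, 0.001, -1.0]]
contact_force: [0.3, -0.6, -1.6]
gripper_width: 0.0302
t 4.3 f tool [-0.66  0.26  1.63] w 0.0302 post [0.4613 0.0305 0.1319] r 0.1017 a_est 0.4891 toolx deg 91.35 tangent 91.41
```

```bash
python3 -m creep '[165,0.52,0.02,0,3,165,0.52,0.02,0,3]'; python3 k.py; python3 -m creep '[165,0.0,0.0,0,0]';  python3 k.py
python3 - <<'E'
from h import *
t=eyes.capture("wrist");cv2.imwrite("pics/w3.png",t["frame"][:,:,::-1])
E
```

```text
time: 4.5
ee_pos: [0.4621, 0.0462, 0.1319]
ee_rot: [[0.083, 0.997, 0.002], [0.997, -0.083, -0.001], [-0.001, 0.002, -1.0]]
contact_force: [3.6, -5.7, 0.4]
gripper_width: 0.0301
t 4.5 f tool [-5.41  4.05 -0.43] w 0.0301 post [0.4616 0.0402 0.1319] r 0.1016 a_est 0.5846 toolx deg 85.22 tangent 85.94
time: 4.6
ee_pos: [0.4618, 0.0469, 0.1317]
ee_rot: [[0.082, 0.997, 0.001], [0.997, -0.082, 0.0], [0.0, 0.001, -1.0]]
contact_force: [-0.3, -0.9, -0.3]
gripper_width: 0.0302
t 4.6 f tool [-0.97 -0.26  0.34] w 0.0302 post [0.4613 0.0408 0.1317] r 0.102 a_est 0.5903 toolx deg 85.3 tangent 85.61
```

View pics/w3.png

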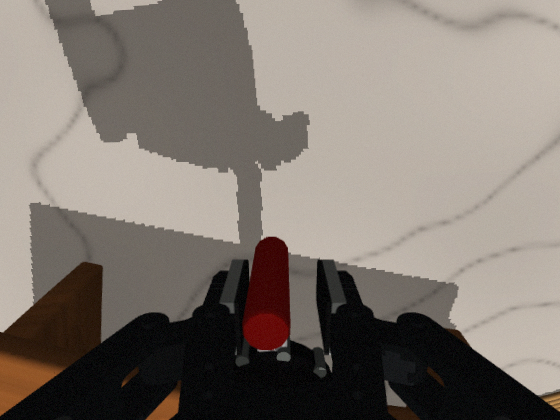

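```bash
python3 -m creep '[165,0.35,0.01,0,2,165,0.35,0.01,0,2,165,0.35,0.01,0,2]'|tail -2; python3 k.py; python3 -m creep '[165,0.17,0.01,0,1,165,0.17,0.01,0,1]'|tail -2; python3 k.py
python3 - <<'E'
from h import *
t=eyes.capture("scene");cv2.imwrite("pics/s3.png",cv2.resize(t["frame"][180:300,230:390,::-1],(800,600),interpolation=cv2.INTER_CUBIC))
E
```

```text
contact_force: [2.2, -4.2, -0.1]
gripper_width: 0.0299
t 4.95 f tool [-3.67  2.96  0.09] w 0.0299 post [0.4622 0.0506 0.1315] r 0.1023 a_est 0.6867 toolx deg 79.32 tangent 80.09
contact_force: [2.8, -5.4, 1.8]
gripper_width: 0.0301
t 5.15 f tool [-4.68  3.89 -1.8 ] w 0.0301 post [0.4629 0.0539 0.1315] r 0.1023 a_est 0.7198 toolx deg 77.36 tangent 78.2
```

View pics/s3.png

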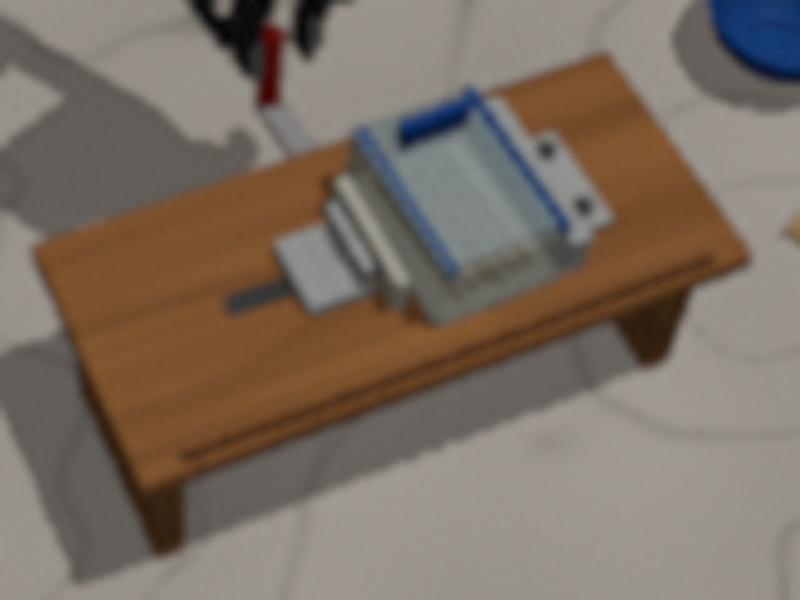

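```bash
for i in 1 2; do python3 -m creep '[165,0.17,0.02,0,1]'>/dev/null; python3 k.py; done; python3 -m creep '[165,0.17,0.02,0,1]'>/dev/null; python3 k.py;python3 -m creep '[165,0.17,0.02,0,1]'>/dev/null; python3 k.py
python3 - <<'E'
from h import *
t=eyes.capture("scene");cv2.imwrite("pics/s4.png",cv2.resize(t["frame"][180:300,230:390,::-1],(800,600),interpolation=cv2.INTER_CUBIC))
E
```

```text
t 5.3 f tool [-5.43  2.89 -0.88] w 0.0302 post [0.4633 0.0555 0.1315] r 0.1023 a_est 0.7357 toolx deg 76.37 tangent 77.28
t 5.4 f tool [-4.7   2.2  -0.64] w 0.03 post [0.4637 0.0572 0.1315] r 0.1022 a_est 0.7531 toolx deg 75.35 tangent 76.29
t 5.5 f tool [-4.97  0.88 -0.5 ] w 0.0301 post [0.4641 0.0588 0.1314] r 0.1022 a_est 0.7687 toolx deg 74.34 tangent 75.39
t 5.6 f tool [-5.4   1.21 -2.96] w 0.0301 post [0.4645 0.0604 0.1314] r 0.1022 a_est 0.7853 toolx deg 73.35 tangent 74.44
```

View pics/s4.png

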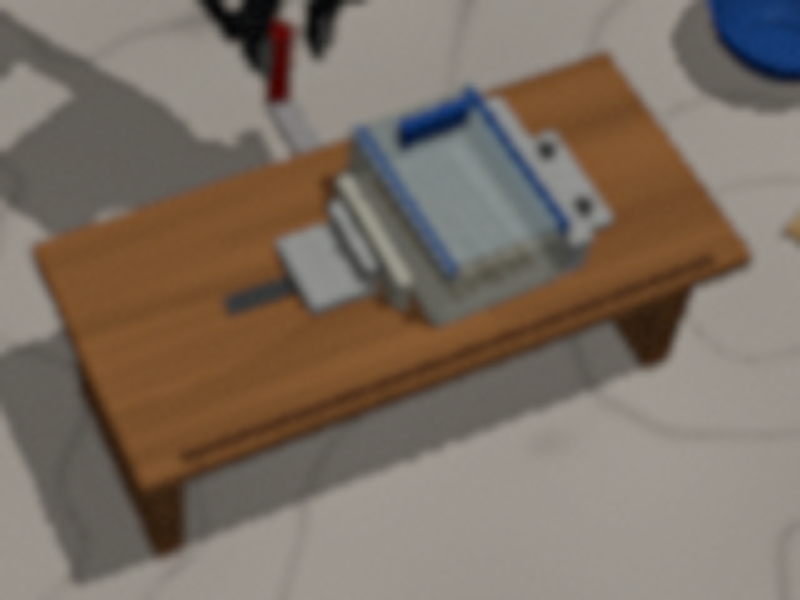

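```bash
python3 -m creep '[165,0.17,0.01,0,1]'>/dev/null; python3 k.py; python3 -m creep '[165,0.17,0.01,0,1]'>/dev/null; python3 k.py;python3 -m creep '[165,0.17,0.01,0,1]'>/dev/null; python3 k.py; python3 -m creep '[165,0.17,0.01,0,1]'>/dev/null; python3 k.py
```

```text
t 5.75 f tool [-4.49  2.68 -1.72] w 0.0304 post [0.465  0.0619 0.1314] r 0.1022 a_est 0.8009 toolx deg 72.36 tangent 73.55
t 5.85 f tool [-5.66  1.77 -1.99] w 0.0298 post [0.4656 0.0639 0.1314] r 0.1022 a_est 0.8208 toolx deg 71.34 tangent 72.41
t 5.95 f tool [-5.08  2.32 -1.87] w 0.0301 post [0.4661 0.0653 0.1314] r 0.1021 a_est 0.836 toolx deg 70.34 tangent 71.54
t 6.05 f tool [-4.69  3.33 -2.59] w 0.03 post [0.4667 0.067  0.1315] r 0.1021 a_est 0.8532 toolx deg 69.34 tangent 70.55
```

```bash
python3 -m creep '[165,0.17,0.01,0,1]'>/dev/null; python3 k.py; python3 -m creep '[165,0.17,0.01,0,1]'>/dev/null; python3 k.py
python3 - <<'E'
from h import *
t=eyes.capture("scene");cv2.imwrite("pics/s5.png",cv2.resize(t["frame"][195:255,280:360,::-1],(800,600),interpolation=cv2.INTER_CUBIC))
E
```

```text
t 6.15 f tool [-4.76  2.8  -1.39] w 0.0303 post [0.4672 0.0685 0.1315] r 0.1021 a_est 0.8685 toolx deg 68.34 tangent 69.68
t 6.25 f tool [-4.38  2.18 -1.66] w 0.0301 post [0.4679 0.0701 0.1314] r 0.1021 a_est 0.8859 toolx deg 67.34 tangent 68.68
```

View pics/s5.png

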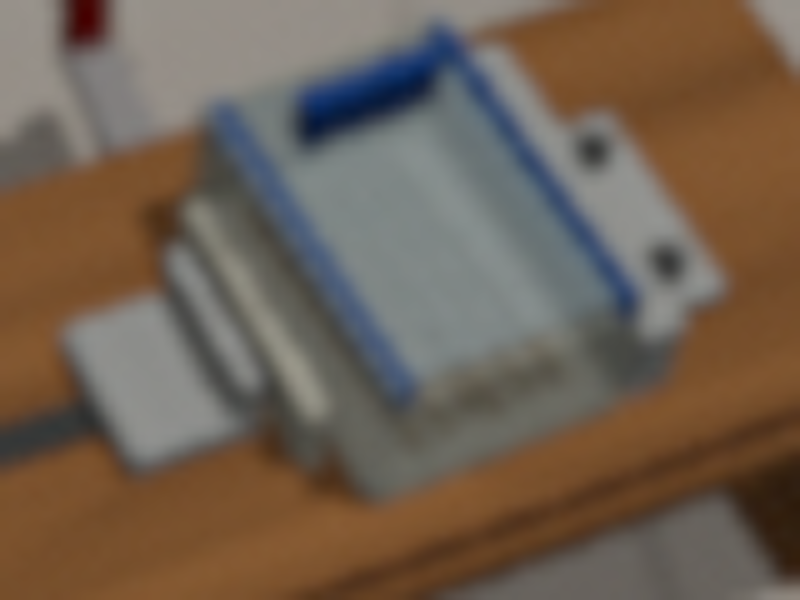

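```bash
python3 -m creep '[165,0.17,0.01,0,1]'>/dev/null; python3 k.py; python3 -m creep '[165,0.17,0.01,0,1]'>/dev/null; python3 k.py;python3 -m creep '[165,0.17,0.01,0,1]'>/dev/null; python3 k.py
```

```text
t 6.4 f tool [-4.3   2.62 -1.74] w 0.0301 post [0.4685 0.0717 0.1314] r 0.1021 a_est 0.9022 toolx deg 66.36 tangent 67.74
t 6.5 f tool [-5.14  1.78 -1.62] w 0.0306 post [0.4691 0.073  0.1314] r 0.1021 a_est 0.9167 toolx deg 65.33 tangent 66.91
t 6.6 f tool [-4.42  2.26 -2.02] w 0.0305 post [0.4698 0.0746 0.1314] r 0.1021 a_est 0.9339 toolx deg 64.33 tangent 65.93
```

```bash
python3 -m creep '[165,0.17,0.01,0,1]'>/dev/null; python3 k.py;python3 - <<'E'
from h import *
t=eyes.capture("scene");cv2.imwrite("pics/s6.png",cv2.resize(t["frame"][195:255,280:360,::-1],(800,600),interpolation=cv2.INTER_CUBIC))
E
```

```text
t 6.7 f tool [-4.64  3.98 -2.22] w 0.0298 post [0.4707 0.0765 0.1314] r 0.1021 a_est 0.9542 toolx deg 63.34 tangent 64.77
```

View pics/s6.png

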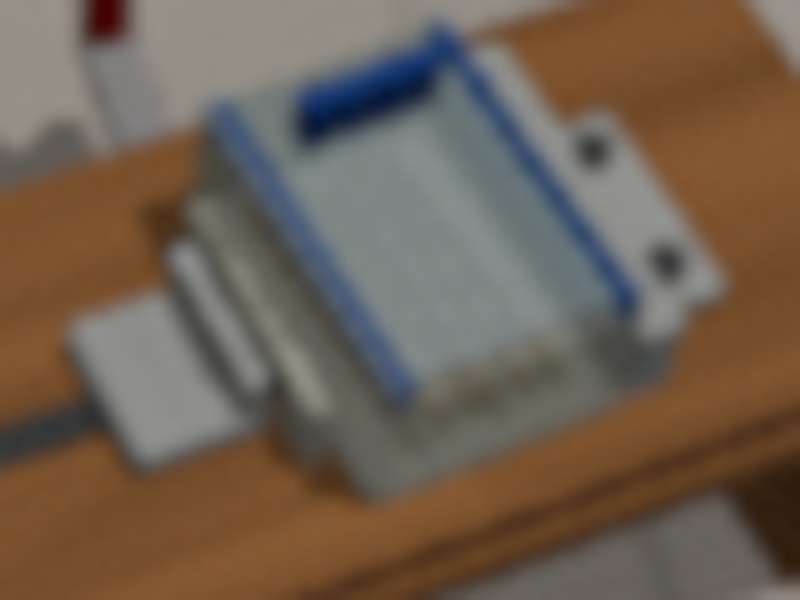

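```bash
python3 -m creep '[165,0.17,0.02,0,1]'>/dev/null; python3 k.py; python3 -m creep '[165,0.17,0.02,0,1]'>/dev/null; python3 k.py
```

```text
t 6.85 f tool [-5.02  2.38 -3.  ] w 0.03 post [0.4713 0.0779 0.1314] r 0.1021 a_est 0.9687 toolx deg 62.35 tangent 63.93
t 6.95 f tool [-5.59  2.79 -3.7 ] w 0.0301 post [0.472  0.0793 0.1314] r 0.1021 a_est 0.9847 toolx deg 61.33 tangent 63.02
```

```bash
python3 -m creep '[165,0.17,0.02,0,1]'>/dev/null; python3 k.py;  python3 -m creep '[165,0.17,0.02,0,1]'>/dev/null; python3 k.py;python3 - <<'E'
from h import *
t=eyes.capture("scene");cv2.imwrite("pics/s7.png",cv2.resize(t["frame"][195:255,280:360,::-1],(800,600),interpolation=cv2.INTER_CUBIC))
E
```

```text
t 7.05 f tool [-5.81  1.62 -4.79] w 0.0299 post [0.4729 0.0809 0.1314] r 0.1021 a_est 1.0018 toolx deg 60.32 tangent 62.04
t 7.15 f tool [-5.79  1.41 -4.33] w 0.0297 post [0.4737 0.0824 0.1313] r 0.102 a_est 1.019 toolx deg 59.33 tangent 61.05
```

View pics/s7.png

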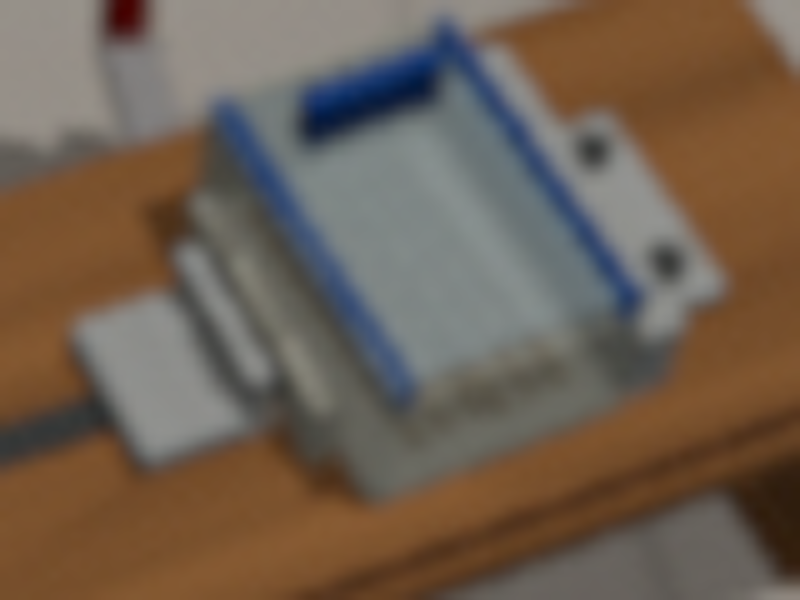

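```bash
python3 -m creep '[165,0.17,0.01,0,1]'>/dev/null; python3 k.py; python3 -m creep '[165,0.17,0.01,0,1]'>/dev/null; python3 k.py
```

```text
t 7.3 f tool [-5.56  1.23 -3.75] w 0.03 post [0.4744 0.0837 0.1313] r 0.1021 a_est 1.0339 toolx deg 58.35 tangent 60.2
t 7.4 f tool [-5.12  1.2  -3.29] w 0.0301 post [0.4753 0.0851 0.1313] r 0.102 a_est 1.0502 toolx deg 57.32 tangent 59.27
```

```bash
python3 -m creep '[165,0.17,0.01,0,1]'>/dev/null; python3 k.py
```

```text
t 7.5 f tool [-6.07  2.18 -4.47] w 0.0304 post [0.4761 0.0865 0.1313] r 0.1021 a_est 1.0653 toolx deg 56.32 tangent 58.4
```

```bash
python3 -m creep '[165,0.17,0.01,0,1]'>/dev/null; python3 k.py
```

```text
t 7.6 f tool [-5.15  1.54 -3.53] w 0.0297 post [0.4772 0.0882 0.1312] r 0.102 a_est 1.0854 toolx deg 55.32 tangent 57.25
```

```bash
python3 -m creep '[165,0.17,0.01,0,0.8]'>/dev/null; python3 k.py
python3 - <<'E'
from h import *
t=eyes.capture("scene");cv2.imwrite("pics/s8.png",cv2.resize(t["frame"][195:255,280:360,::-1],(800,600),interpolation=cv2.INTER_CUBIC))
t=eyes.capture("wrist");cv2.imwrite("pics/w8.png",t["frame"][:,:,::-1])
E
```

```text
t 7.7 f tool [-5.29  1.71 -3.82] w 0.0301 post [0.478  0.0894 0.1312] r 0.102 a_est 1.0994 toolx deg 54.52 tangent 56.45
```

View pics/s8.png

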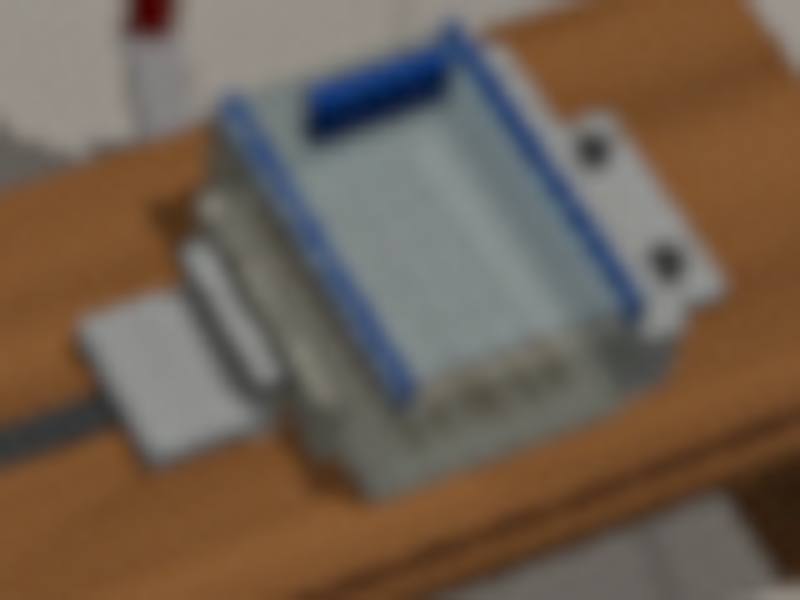

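View pics/w8.png

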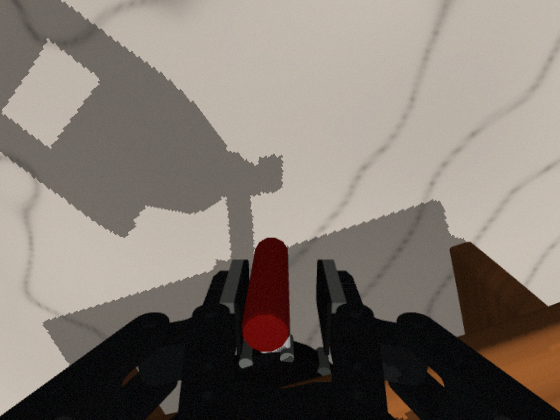

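The box is swinging square: its near corner has moved about 1–2 px towards the fence. The post is still against the left pad. I'll go on in small steps.

```bash
python3 -m creep '[165,0.17,0.01,0,0.8]'>/dev/null; python3 k.py
```

```text
t 7.9 f tool [-6.72  0.2  -5.29] w 0.0302 post [0.4789 0.0908 0.1312] r 0.1021 a_est 1.1155 toolx deg 53.73 tangent 55.52
```

```bash
python3 -m creep '[165,0.17,0.01,0,0.8]'>/dev/null; python3 k.py
```

```text
t 8.0 f tool [-5.85  0.25 -4.39] w 0.03 post [0.4799 0.0923 0.1312] r 0.1021 a_est 1.1332 toolx deg 52.91 tangent 54.51
```

```bash
python3 -m creep '[165,0.17,0.01,0,0.8]'>/dev/null; python3 k.py
```

```text
t 8.1 f tool [-4.95 -0.28 -4.75] w 0.0301 post [0.4808 0.0936 0.1312] r 0.1021 a_est 1.1493 toolx deg 52.11 tangent 53.59
```

```bash
python3 -m creep '[165,0.17,0.01,0,0.8]'>/dev/null; python3 k.py
```

```text
t 8.2 f tool [-5.29 -0.59 -4.99] w 0.0303 post [0.4818 0.0949 0.1312] r 0.1021 a_est 1.1647 toolx deg 51.31 tangent 52.7
```

```bash
python3 -m creep '[165,0.17,0.01,0,0.9]'>/dev/null; python3 k.py
```

```text
t 8.3 f tool [-5.72 -0.   -5.51] w 0.0303 post [0.4828 0.0962 0.1311] r 0.1021 a_est 1.1812 toolx deg 50.41 tangent 51.76
```

```bash
python3 -m creep '[165,0.17,0.01,0,0.9]'>/dev/null; python3 k.py;python3 - <<'E'
from h import *
t=eyes.capture("scene");cv2.imwrite("pics/s9.png",cv2.resize(t["frame"][195:255,280:360,::-1],(800,600),interpolation=cv2.INTER_CUBIC))
t=eyes.capture("top");cv2.imwrite("pics/t9.png",cv2.resize(t["frame"][140:200,215:295,::-1],(800,600),interpolation=cv2.INTER_CUBIC))
E
```

```text
t 8.4 f tool [-6.26  1.13 -5.55] w 0.0297 post [0.4841 0.0978 0.1311] r 0.1021 a_est 1.2008 toolx deg 49.5 tangent 50.64
```

View pics/s9.png

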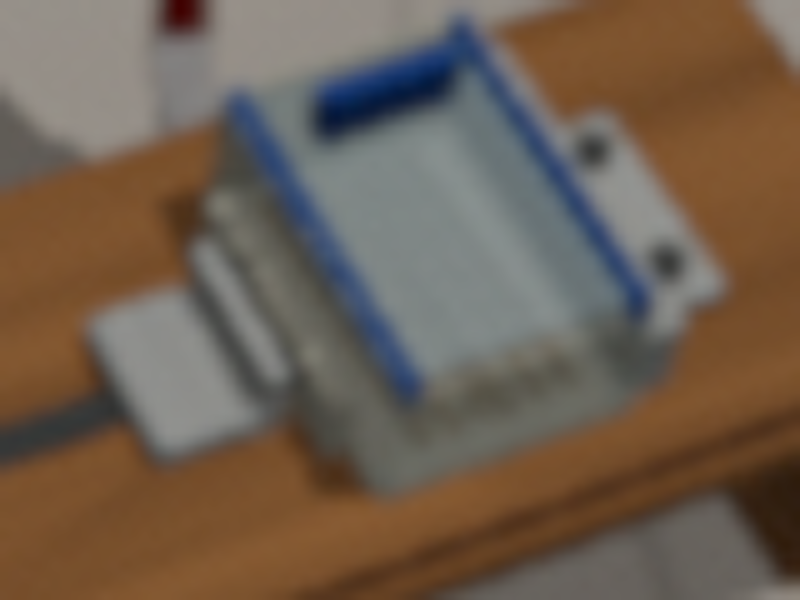

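View pics/t9.png

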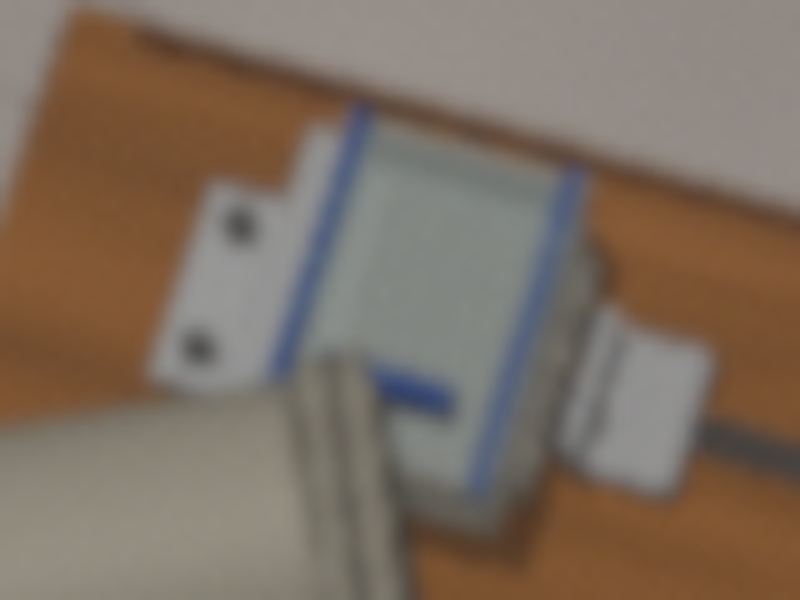

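```bash
python3 -m creep '[165,0.12,0.01,0,0.7]'>/dev/null; python3 k.py
```

```text
t 8.6 f tool [-5.21 -0.21 -3.87] w 0.03 post [0.4847 0.0985 0.131 ] r 0.1021 a_est 1.211 toolx deg 48.83 tangent 50.05
```

```bash
python3 -m creep '[165,0.12,0.01,0,0.7]'>/dev/null; python3 k.py
```

```text
t 8.7 f tool [-6.19 -0.94 -4.39] w 0.0298 post [0.4856 0.0995 0.131 ] r 0.1021 a_est 1.223 toolx deg 48.1 tangent 49.36
```

```bash
python3 -m creep '[165,0.12,0.01,0,0.7]'>/dev/null; python3 k.py
```

```text
t 8.8 f tool [-7.93 -0.49 -4.96] w 0.03 post [0.4862 0.1002 0.131 ] r 0.102 a_est 1.2325 toolx deg 47.41 tangent 48.82
```

```bash
python3 -m creep '[165,0.12,0.01,0,0.7]'>/dev/null; python3 k.py
```

```text
t 8.9 f tool [-8.43  0.89 -5.37] w 0.0301 post [0.4868 0.1009 0.131 ] r 0.102 a_est 1.242 toolx deg 46.71 tangent 48.28
```

```bash
python3 -m creep '[165,0.06,0.01,0,0.3]'>/dev/null; python3 k.py
```

```text
t 9.0 f tool [-8.85 -1.03 -6.62] w 0.0301 post [0.4872 0.1013 0.131 ] r 0.102 a_est 1.2469 toolx deg 46.42 tangent 48.0
```

```bash
python3 -m creep '[165,0,0,0,0]'>/dev/null; python3 k.py;python3 -m creep '[165,0.05,0,0,0]'>/dev/null; python3 k.py
```

```text
t 9.1 f tool [-8.44 -0.9  -6.08] w 0.0302 post [0.4872 0.1013 0.131 ] r 0.102 a_est 1.2467 toolx deg 46.43 tangent 48.01
t 9.2 f tool [-8.79  0.   -6.5 ] w 0.0305 post [0.4872 0.1014 0.131 ] r 0.1021 a_est 1.2478 toolx deg 46.44 tangent 47.94
```

```bash
python3 -m creep '[165,0.06,0,0,0.2]'>/dev/null; python3 k.py
```

```text
t 9.3 f tool [-9.65 -0.72 -7.04] w 0.0305 post [0.4876 0.1017 0.131 ] r 0.1021 a_est 1.2527 toolx deg 46.24 tangent 47.66
```

The force is now about 3–4 N above the pushing level, which puts the squeeze near 13 N. I'll release the pad, retreat upwards and inspect.

```bash
python3 -m creep '[165,-0.4,0,0,0,165,-0.25,0,0,0,130,0,0,0,0,130,0,0,0,0]'>/dev/null; python3 k.py; python3 -m creep '[130,0,0,-2.5,0,130,0,0,-3.5,0,130,0,0,-3.5,0,130,0,0,-3.5,0,130,0,-4,0,0,130,0,-4,0,0,130,0,-4,0,0,130,0,0,0,0]';python3 - <<'E'
from h import *
t=eyes.capture("scene");cv2.imwrite("pics/s10.png",cv2.resize(t["frame"][180:270,270:390,::-1],(800,600),interpolation=cv2.INTER_CUBIC))
t=eyes.capture("top");cv2.imwrite("pics/t10.png",cv2.resize(t["frame"][135:225,210:330,::-1],(800,600),interpolation=cv2.INTER_CUBIC))
s=bot.sense();print(s["contact_force"],s["joints"])
t=eyes.capture("wrist");cv2.imwrite("pics/w10.png",t["frame"][:,:,::-1])
E
```

```text
t 9.7 f tool [-0.45 -0.15 -0.08] w 0.0421 post [0.4813 0.0938 0.1314] r 0.1018 a_est 1.1533 toolx deg 46.18 tangent 53.36
time: 10.5
ee_pos: [0.3999, 0.1874, 0.2613]
ee_rot: [[0.69, 0.724, -0.001], [0.724, -0.69, 0.001], [-0.0, -0.001, -1.0]]
contact_force: [1.0, 0.2, 0.2]
gripper_width: 0.0418
[ 1.20453755 -0.76660051  0.32492711] [ 2.32676745e+01  6.30336415e+00  1.13682520e+02 -5.33957425e-03
  5.99521341e+01 -2.30413576e+01]
```

View pics/s10.png

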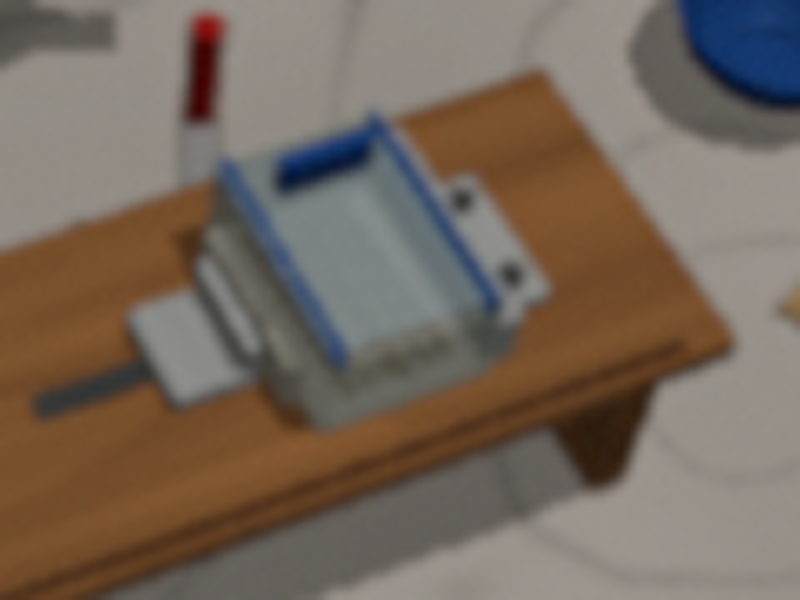

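View pics/t10.png

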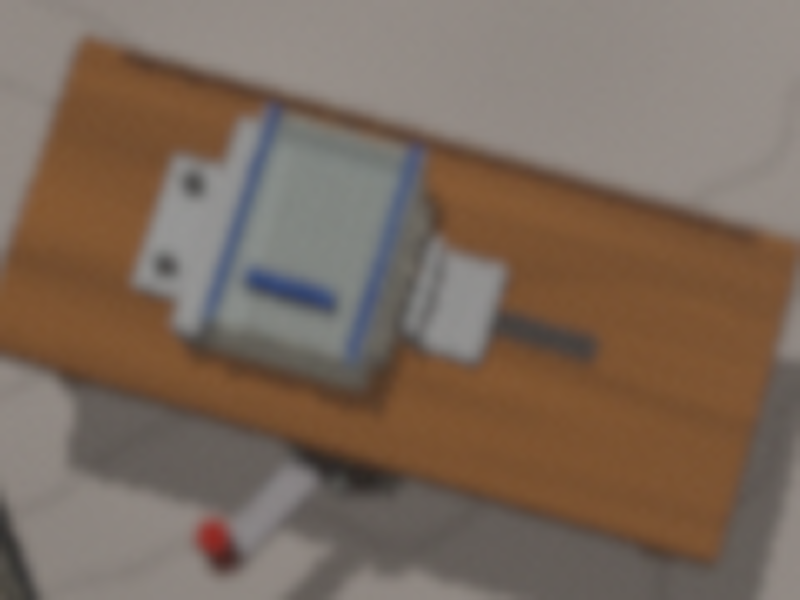

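View pics/w10.png

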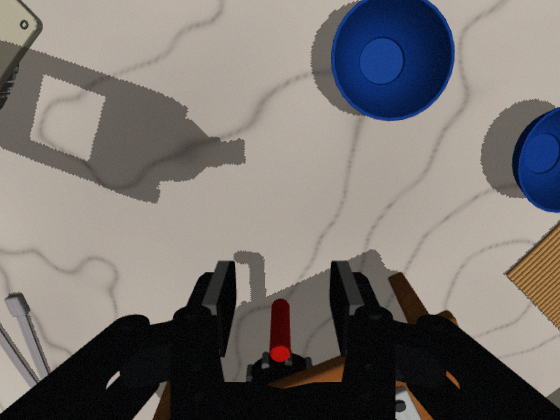

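Run:
```python
from h import *
np.set_printoptions(precision=4,suppress=True)
t=eyes.capture("top");s=eyes.capture("scene");k=20/3
T=lambda x,y:(210+(x+.5)/k-.5,135+(y+.5)/k-.5)
S=lambda x,y:(270+(x+.5)/k-.5,180+(y+.5)/k-.5)
P=tri(ray(t,*T(291,286)),ray(s,*S(323,155)));print("tab",P,atz(t,*T(291,286),.212),atz(s,*S(323,155),.212))
# rails: direction
for a,b in [((276,105),(208,338)),((418,152),(355,358))]:
    A=atz(t,*T(*a),.195);B=atz(t,*T(*b),.195);d=A-B;print(A,B,np.degrees(np.arctan2(d[1],d[0])),np.linalg.norm(d))
for a,b in [((490,298),(377,120)),((338,355),(230,165))]:
    A=atz(s,*S(*a),.195);B=atz(s,*S(*b),.195);d=A-B;print(A,B,np.degrees(np.arctan2(d[1],d[0])),np.linalg.norm(d))
b=bot.sense();th=np.radians(-16.4);ux=np.array([np.cos(th),np.sin(th),0])
P[2]=.25;W=P-.035*ux
print(W,b["ee_rot"].T@(W-b["ee_pos"]))
```

```text
tab [0.6    0.0606 0.2082] [0.6001 0.0618 0.212 ] [0.6011 0.0564 0.212 ]
[0.694  0.0714 0.195 ] [0.5796 0.1014 0.195 ] -14.679736607436679 0.11828096617188685
[0.6706 0.0037 0.195 ] [0.5701 0.0326 0.195 ] -16.036687008141417 0.10463746005465183
[0.6892 0.068  0.195 ] [0.593  0.0986 0.195 ] -17.670996734169957 0.10102154497627563
[0.67   0.0007 0.195 ] [0.5712 0.0334 0.195 ] -18.270716432995183 0.10400660365082225
[0.5664 0.0705 0.25  ] [0.0302 0.1967 0.0115]
```

```bash
python3 -m creep '[255,0.6,3.94,0,0,255,0.6,3.94,0,0,255,0.6,3.94,0,0,255,0.6,3.94,0,0,255,0.6,3.94,0,0,255,0,0,0,-6.8,255,0,0,0,-6.8,255,0,0,0,-6.8,255,0,0,0,-6.8,255,0,0,0,0]' 20;python3 - <<'E'
from h import *
s=bot.sense();print(s["contact_force"],s["joints"],s["ee_rot"].T@(np.array([.600,.060,.2])-s["ee_pos"]))
t=eyes.capture("wrist");cv2.imwrite("pics/w11.png",t["frame"][:,:,::-1])
E
```

```text
time: 11.75
ee_pos: [0.5662, 0.0694, 0.2609]
ee_rot: [[0.287, 0.958, -0.0], [0.958, -0.287, -0.0], [-0.0, -0.0, -1.0]]
contact_force: [-0.1, 0.4, -0.4]
gripper_width: -0.0001
[-0.12869705  0.38046422 -0.42787876] [ 5.79635475e+00  1.77621515e+01  9.88842806e+01 -3.77102631e-03
  6.33769979e+01 -6.75325552e+01] [0.00069022 0.03511652 0.06090657]
```

View pics/w11.png

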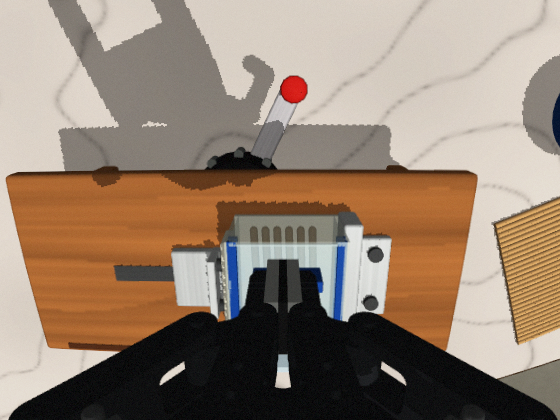

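The tool is square to the board and centred on the tab, whose visible ends are near columns 253 and 323. I'll check the front-to-back clearance before descending.

Run:
```python
from h import *
a=cv2.imread("pics/w11.png")[200:320,205:365];cv2.imwrite("pics/w11c.png",cv2.resize(a,(800,600),interpolation=cv2.INTER_CUBIC))
s=bot.sense();c=eyes.capture("wrist");W=wpose(c,s);R=s["ee_rot"];e=s["ee_pos"]
for q in [(0,.031,.049),(-.022,.031,.049),(.022,.031,.049),(0,.039,.049),(0,.011,.0),(0,-.011,0)]:
    print(q,proj(c,e+R@np.array(q),W))
```

```text
(0, 0.031, 0.049) [[282.87003539 283.07103145]]
(-0.022, 0.031, 0.049) [[246.58112592 283.00240492]]
(0.022, 0.031, 0.049) [[319.15697175 282.98907398]]
(0, 0.039, 0.049) [[282.86710056 294.54463843]]
(0, 0.011, 0.0) [[282.99043201 298.27932129]]
(0, -0.011, 0) [[283.0071793  254.68634956]]
```

View pics/w11c.png

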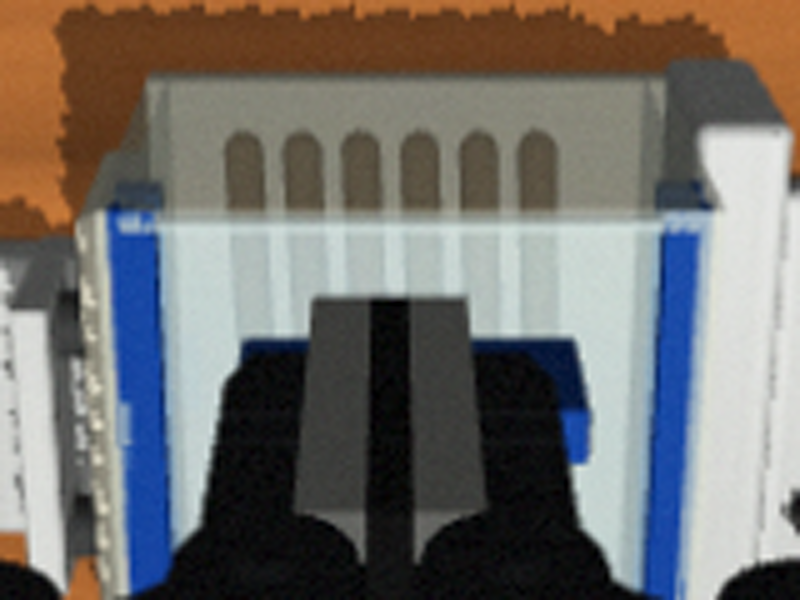

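The tab's near top edge reads at row 281, against a predicted 283. That leaves about 20 mm of clearance, so I'll descend.

```bash
python3 -m creep '[255,0.15,0,2,0,255,0,0,2,0,255,0,0,1.0,0,255,0,0,1.0,0,255,0,0,0,0]'; python3 -m creep '[255,0,0.8,0,0,255,0,0.8,0,0,255,0,0.3,0,0,255,0,0.3,0,0]'
```

```text
time: 12.35
ee_pos: [0.5655, 0.0719, 0.2002]
ee_rot: [[0.287, 0.958, -0.002], [0.958, -0.287, -0.0], [-0.001, -0.002, -1.0]]
contact_force: [0.4, 0.1, -0.9]
gripper_width: 0.0002
time: 12.75
ee_pos: [0.587, 0.0659, 0.2017]
ee_rot: [[0.287, 0.958, -0.001], [0.958, -0.287, 0.001], [0.0, -0.001, -1.0]]
contact_force: [-4.0, 2.5, 4.3]
gripper_width: -0.0001
```

```bash
python3 -m creep '[255,0,0.5,0,0,255,0,0.5,0,0,255,0,0.5,0,0,255,0,0.5,0,0]';python3 -m creep '[255,0,0.5,0,0,255,0,0.5,0,0,255,0,0.5,0,0,255,0,0.5,0,0,255,0,0.5,0,0]';python3 - <<'E'
from h import *
t=eyes.capture("scene");cv2.imwrite("pics/s12.png",cv2.resize(t["frame"][180:270,270:390,::-1],(800,600),interpolation=cv2.INTER_CUBIC))
E
```

```text
time: 13.15
ee_pos: [0.6057, 0.0603, 0.2016]
ee_rot: [[0.286, 0.958, -0.002], [0.958, -0.286, 0.0], [-0.0, -0.002, -1.0]]
contact_force: [-4.9, 0.8, 2.6]
gripper_width: 0.0001
time: 13.65
ee_pos: [0.6297, 0.0531, 0.2016]
ee_rot: [[0.286, 0.958, -0.002], [0.958, -0.286, 0.0], [-0.0, -0.002, -1.0]]
contact_force: [-4.8, 2.0, 3.3]
gripper_width: -0.0001
```

View pics/s12.png

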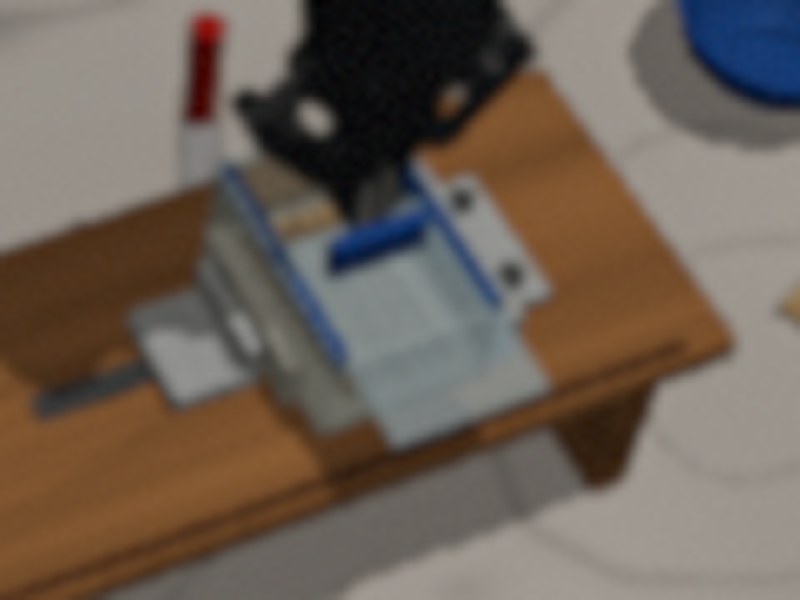

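The lid slides and the box hasn't moved; about 19 mm is left.

```bash
python3 -m creep '[255,0,0.5,0,0,255,0,0.4,0,0,255,0,0.3,0,0,255,0,0.2,0,0]'|grep -v rot;python3 -m creep '[255,0,0.15,0,0]'|grep -v rot;python3 -m creep '[255,0,0.15,0,0]'|grep -v rot
```

```text
time: 14.1
ee_pos: [0.6434, 0.049, 0.2014]
contact_force: [-4.6, 2.3, 4.6]
gripper_width: 0.0
time: 14.2
ee_pos: [0.6449, 0.0485, 0.2014]
contact_force: [-5.1, 2.0, 2.7]
gripper_width: 0.0002
time: 14.3
ee_pos: [0.6463, 0.0481, 0.2014]
contact_force: [-5.1, 2.3, 3.2]
gripper_width: -0.0
```

```bash
python3 -m creep '[255,0,0.15,0,0]'|grep -v rot
```

```text
time: 14.4
ee_pos: [0.6476, 0.0478, 0.2014]
contact_force: [-11.0, 4.2, 5.5]
gripper_width: 0.0001
```

The force jumped to 11.7 N, so the lid has hit its stop. I'll back off and lift clear.

```bash
python3 -m creep '[255,0,-0.5,0,0,255,0,-0.7,0,0,255,0,0,-2.5,0,255,0,0,-3.5,0,255,0,-4,-1,0,255,0,-4.5,-1,0,255,0,-4.5,0,0,255,0,-4.5,0,0,255,0,-4,0,0,255,0,0,0,0]';python3 - <<'E'
from h import *
t=eyes.capture("scene");cv2.imwrite("pics/s13f.png",t["frame"][:,:,::-1]);cv2.imwrite("pics/s13.png",cv2.resize(t["frame"][180:270,270:390,::-1],(800,600),interpolation=cv2.INTER_CUBIC))
t=eyes.capture("top");cv2.imwrite("pics/t13f.png",t["frame"][:,:,::-1]);cv2.imwrite("pics/t13.png",cv2.resize(t["frame"][135:225,210:330,::-1],(800,600),interpolation=cv2.INTER_CUBIC))
E
```

```text
time: 15.4
ee_pos: [0.4259, 0.113, 0.281]
ee_rot: [[0.284, 0.959, -0.002], [0.959, -0.284, -0.0], [-0.001, -0.001, -1.0]]
contact_force: [0.3, -0.3, -0.7]
gripper_width: -0.0001
```

View pics/s13.png

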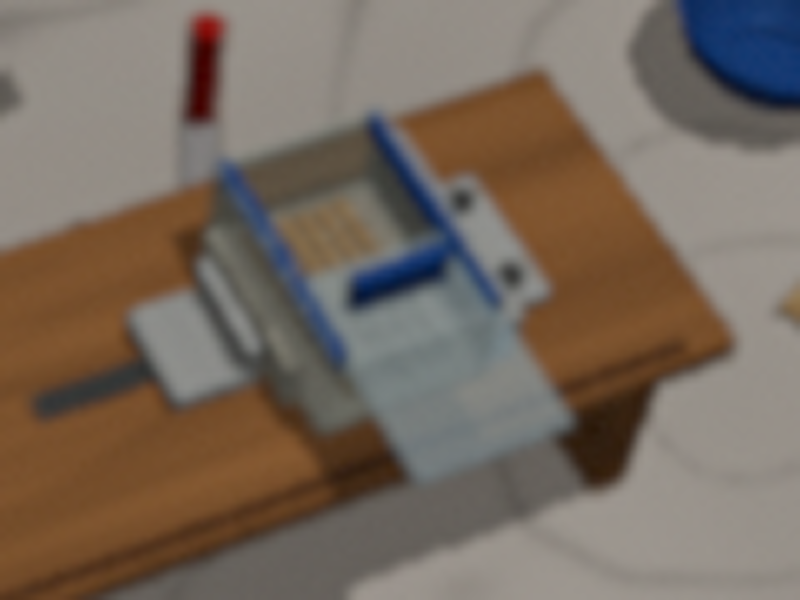

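View pics/t13.png

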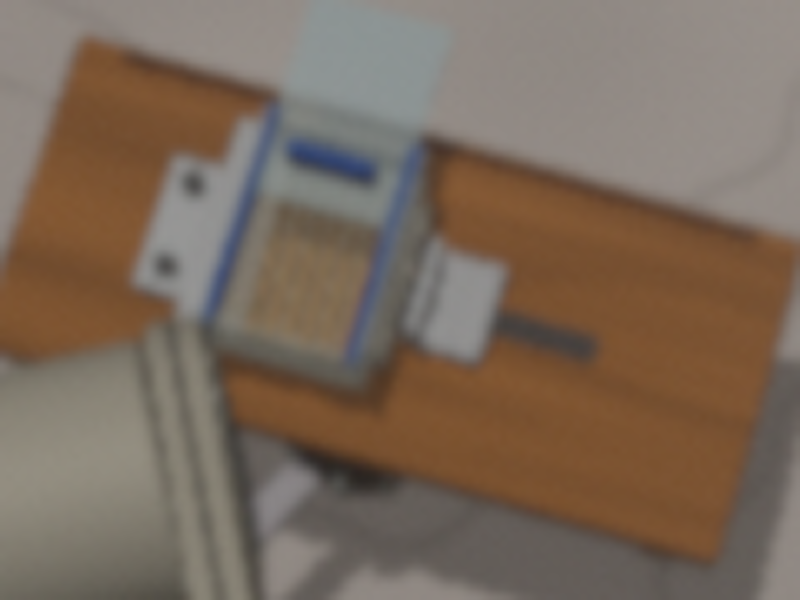

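View pics/t13f.png

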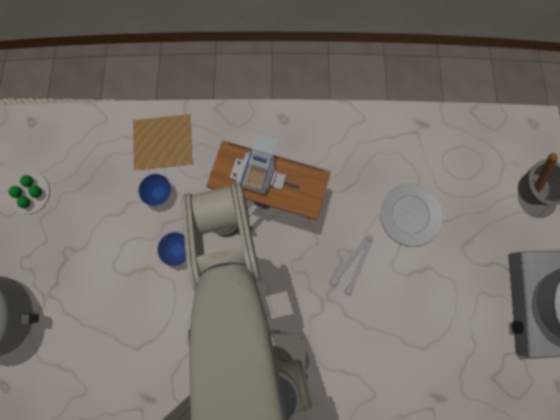

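Run:
```python
from h import *
t=eyes.capture("top");s=eyes.capture("scene");k=20/3
T=lambda x,y:(210+(x+.5)/k-.5,135+(y+.5)/k-.5)
S=lambda x,y:(270+(x+.5)/k-.5,180+(y+.5)/k-.5)
print(np.linalg.norm(atz(t,*T(333,159),.212)-atz(t,*T(291,288),.212)),np.linalg.norm(atz(s,*S(399,266),.212)-atz(s,*S(323,157),.212)))
bot.hand_in()
```

```text
0.06513056448883071 0.06189677059780875
the job is handed in; nothing more can be done
```

The box is clamped against the fence, its lid is pushed open to the stop, and the robot is clear of everything. I handed the job in at about 15.5 s of the 72 s allowed.

- **Clamping:** I pushed the red post around with one finger pad until the pushing force rose from about 5.7 N to about 9.6 N, at a knob angle near 1.25 rad. That works out to roughly 12–15 N of squeeze, above the 8 N needed to hold the box and below the roughly 20 N the knob can hold. I had no direct squeeze reading, and the force readings scattered by about 0.6 N, which is about 2–3 N of squeeze.
- **Lid:** I pushed the blue tab towards the far side at about 5 N until the force jumped to about 11.7 N at the stop. I then backed off and lifted clear.
- **Last checks:** The tab had moved 65 mm by the top camera and 62 mm by the scene camera. The 3 mm disagreement is about what the image resolution allows, and the force jump supports fully open. The box rails, jaw and fence looked unmoved between the pictures before and after the lid push. In the top picture the bowls, plate and tongs were where they started, though the arm partly hid one bowl.
- **Unexplained:** An upward force of up to about 7 N showed on the tool while I was turning the knob. It was gone once I released the post.

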